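Shut the tool crib's gate and drop its latch bar into the keeper

ROBOT

A 6-joint arm with a two-finger parallel gripper is mounted at the origin on a cart in front of the work surface, level with it; the furniture and walls round the work are solid. World frame = base frame: x ahead of the robot, y to its left, z up, the work surface at z = 0. Lengths are in m, angles in degrees, forces in N, time in s.
With the tool pointing down it reaches from about 0.4 to 0.825 m from the base axis. Payload 7 kg.
Tool frame: the origin (TCP) lies on the centre line of the jaws, within the pads' length; the fingertips stand 19 mm ahead of it and the grasp point (between the pads) is the TCP (r.tip_extent is the distance from the TCP to the fingertips, in m); z points along the fingers, y is the line along which they close (so a half turn about z gives the same grasp; the last joint's range is limited). The gripper opens to 88 mm and grips with 3 to 60 N. Pads are 19 mm wide; open, the fingers measure 130 mm over their backs; the gripper's body (78 mm by 193 mm) begins 47 mm behind the grasp point.
Start: joints at [-54.368, 20.546, 0.682, 0, -70.136, -16.507], TCP at [0.221, -0.638, 0.246] pointing down, gripper open.
Joint ranges: [-176.03, 176.03], [-82.01, 121.73], [-58.28, 71.71], [-173.87, 95.51], [-174.79, -0.11], [-173.66, 173.66]. Speed limits (degrees/s): [136.94, 136.94, 172.46, 180, 180, 180].

INTERFACE

Orientations are given as [roll, pitch, yaw] about the fixed x, y, z axes, in that order (R = Rz(yaw) Ry(pitch) Rx(roll)).
In Python, from plant import r gives the robot as it stands. The module is installed in compiled form; this text tells all that it offers.
- The arm moves only by the tool jog_arm, never from a script. Its argument "deltas" is a list that holds one entry, the list of rows, each a list of 5 numbers: the opening, from -1 (shut) to 1 (fully open), then the shift along the world's x, y, z in cm, then the turn about the world's z in rad. In form: [[[claw, dx, dy, dz, turn], ...]]. A call has 1 to 8 rows; each row shifts and turns the commanded pose from where the row before left it; what a row does not reach is not made up. A row lasts 1/8 s, in which the tool goes at most 62.5 mm and 10.7 degrees, less where a joint would pass 70% of its speed; a pose out of reach is approached as far as the arm can. A call with a gripper value outside its range is refused whole. The fingers move at their own pace and stop on an object; "force" is the grip in N (left out, the last holds). Time passes only in rows, so rows that do not move let the fingers close. It gives the time, the measured TCP pose, the force, the opening and the grip force at its end, in the units of the state.
- r.get_state(): the state, without advancing time (a new reading comes with each control period).
- r.capture(name): name is "side" or "top" or "wrist"; returns the picture (420x560x3 uint8, blue, green, red); there is no depth.
- r.camera_info(name): a dict with "fx", "fy", "cx", "cy" (pixels), "k1" (the pictures are not rectified: a ray, as slopes to the right and down, at radius r is drawn at 1 + k1 r^2 times it, then the intrinsics apply), "view" (4x4, takes a point from world to camera coordinates). Camera axes: x right, y up, looking along -z (the intrinsics and any distortion apply to the point x, -y, -z); pixel columns grow to the right and rows downward; lengths in m; the calibration is good to about 2 mm. A picture is of the moment at which its call begins: read the wrist's pose just before it. camera_info takes no time and is no camera call; for the wrist camera it gives the pose at the moment of the call.
- r.close_job(): hands the job in; it is judged then, once.
The state is a dict: "time_s": time; "joints": joint angles; "qd": joint speeds; "joint_torque": joint torques, N m; "tcp_pos": TCP position; "eef_rot": TCP orientation; "contact_force": force on the tool from outside, world axes, zero at the start; "moment": the same for the moment, N m; "gripper_width": finger opening in m; "gripper_force": force on a finger pad.
Only numpy, scipy, OpenCV 4.12 (cv2) and the standard library are available. Lean on these libraries where they do the work, as an engineer would, in place of code of your own. Each camera call takes 0.05 s, during which the arm holds its last target. There are 200 camera calls.

TASK

Shut the gate of the plywood tool crib and latch it: lift the steel latch bar by its red grip while the gate is still open, swing the gate in against its spring buffer with the bar raised over the front lip of the keeper, and let the bar down fully into the keeper's notch so that it holds the gate shut by itself when you let go. The keeper can be set a little in or out on its post, so feel for the notch and push gently; do not ram the keeper, and leave the things in the crib where they are.

Things in the scene. Friction and masses are not known exactly. Their poses are not given: they have to be found in the camera images.
- crib: Low open-topped plywood crib fixed to the bench; walls 72 mm high, inside 120 deep (x) by 215 mm (y). Origin: on the bench, middle of the gate's opening, in the shut gate's plane. x points into the crib (the way the gate shuts), y left along the front, z up.
- gate_hinge (a point): Gate's vertical hinge axis at bench height: x 0, y -110 mm in the crib's frame. The gate board is 12 mm thick, spans 6 to 206 mm from this axis, top edge 72 mm above the bench.
- gate (a joint): Gate swing, rad: 0 shut (square across the front), growing as its free (left, +y) end swings out to -x (turn about +z). Range -0.08 to 1.0; starts at 0.35 to 0.6. Light friction: stays where left unless the buffer pushes it. Latched it rests between -0.045 and 0.06, depending on how the keeper is set.
- buffer_tip (a point): Tip of the black rubber spring buffer in the crib, 197 mm from the hinge axis, 40 mm above the bench. It meets the gate from about gate joint 0.10 on and pushes it open again with 2.5 N at first, 5 N at 0, 7 N at -0.06.
- latch_bar (a joint): Lift of the steel latch bar, rad: 0 level, resting on its peg on the gate; grows as its free (left) end rises, to a stop at 0.26. About 0.24 kg; falls by gravity, but hangs by friction while fingers or a wall press on it sideways. On the keeper's lip it reads 0.08 to 0.09; fully down in the notch 0. However high it is lifted it meets the keeper's rear wall.
- bar_pivot (a point): Pivot of the latch bar on the gate's outer face: 90 mm from the gate's hinge axis along the gate, 12 mm in front (-x side) of the gate's middle plane, 55 mm above the bench. The bar is 8 mm thick and 18 mm high and reaches 185 mm beyond the pivot, past the gate's free end and over the keeper.
- grip (a point): Pinch point on the red upright plastic stem of the latch bar (round, 16 mm diameter, from 71 to 126 mm above the bench): 100 mm along the bar from its pivot, 45 mm above the bar's axis, 190 mm from the hinge axis, 100 mm above the bench with the bar down. Pinch from above, fingers closing along the gate's normal.
- post: Wooden block with the dark steel keeper on top, fixed beside the gate's free end; 112 deep (x), 42 wide (y), 54 mm high (95 with the keeper). Origin on the bench under the nominal middle of the notch, 12 mm in front of (-x) and 141 mm left of (+y) the crib's origin; axes as the crib's.
- notch (a point): Nominal middle of the keeper's notch floor, 44 mm above the bench. The real keeper is clamped up to 12 mm to -x or +x of this; that is not measured, and it does not shift under load. Notch: open above and along y, 14 mm wide in x. In front of it a blunt lip (no ramp), 14 mm thick, top 60 mm above the bench; behind it a firm rear wall, 8 mm thick, top 95 mm.
- block_plane: Small block plane, 52x168x54 mm, lying loose at the back of the crib; leave it alone.
- tape_measure: Yellow pocket tape measure, 36x81x63 mm, standing loose in the crib; leave it alone.

How it is judged:
By the outcome, as a careful person would: the job done as asked, in the order asked, and still so for the second after the job is handed in, with the robot touching nothing.
It also fails if it takes over 61 s, if anything falls off the work surface, if the arm or the gripper's body presses on something with over 40 N, if the wrist force passes 120 N, or if a joint passes its speed limit or range.

## Working session

There is one attempt and no reset: what is moved stays moved. The work goes in short steps, Python scripts to look and compute and a tool call to move; the robot and the scene stay as the last step left them, time stands still between calls to the robot, and variables do not carry over. Pictures are saved under pics/ and viewed, at most 10 in all, crops included, and the job is handed in when it is done.

Besides the shell and the picture viewer there is one more tool, called after "Request:" as name(argument=value, ...) on one line, values as JSON. jog_arm: Moves the arm, as the interface text tells. Its arguments: {"type":"object","properties":{"deltas":{"type":"array"},"force":{"type":"number"}},"required":["deltas"]}

```bash
mkdir -p pics; cat > h.py <<'E'
import numpy as np, cv2
from plant import r
def ray(ci,u,v):
    d=np.array([(u-ci['cx'])/ci['fx'],(v-ci['cy'])/ci['fy']]); s=d.copy()
    for _ in range(20): s=d/(1+ci['k1']*(s@s))
    M=np.linalg.inv(np.array(ci['view'])); w=M[:3,:3]@np.array([s[0],-s[1],-1.])
    return M[:3,3],w/np.linalg.norm(w)
def onz(ci,u,v,z):
    o,d=ray(ci,u,v); return o+d*(z-o[2])/d[2]
def tri(rays):
    A=sum(np.eye(3)-np.outer(d,d) for o,d in rays); b=sum((np.eye(3)-np.outer(d,d))@o for o,d in rays)
    return np.linalg.solve(A,b)
def proj(ci,p):
    c=np.array(ci['view'])@np.append(p,1); s=np.array([c[0],-c[1]])/-c[2]; s=s*(1+ci['k1']*(s@s))
    return s[0]*ci['fx']+ci['cx'], s[1]*ci['fy']+ci['cy']
E
python3 - <<'E'
from h import *
print({k:v for k,v in r.get_state().items()})
for n in('side','top'):
    cv2.imwrite(f'pics/{n}0.png',r.capture(n)); ci=r.camera_info(n); print(np.linalg.inv(np.array(ci['view'])).round(3),ci['fx'])
E
```

```text
{'time_s': 0.0, 'joints': array([-5.43684184e+01,  2.05910298e+01,  6.32249157e-01, -1.93798788e-02,
       -7.01344302e+01, -1.65064597e+01]), 'qd': array([-0.08429976, -0.05303411,  0.02017641, -0.08640902, -0.02066541,
        0.03140484]), 'joint_torque': array([-3.76070716e-05, -5.82720244e+01,  2.93048662e+01,  6.99722528e+00,
        6.72475944e-03, -1.51710210e-04]), 'tcp_pos': array([ 0.22096728, -0.63731882,  0.24461797]), 'eef_rot': array([ 1.79905454e+02, -9.01851385e-03, -1.60881471e+02]), 'contact_force': array([ 0.07553619, -0.03928996, -0.57880836]), 'moment': array([ 0.05441604,  0.00394742, -0.05095477]), 'gripper_force': 0.0, 'gripper_width': 0.08773243029754146}
[[ 0.983  0.08  -0.167  0.403]
 [-0.184  0.485 -0.855 -0.975]
 [ 0.013  0.871  0.491  0.506]
 [ 0.     0.     0.     1.   ]] 483.1842933058634
[[ 0.028  0.998 -0.06   0.5  ]
 [-0.999  0.03   0.033 -0.24 ]
 [ 0.035  0.059  0.998  0.919]
 [ 0.     0.     0.     1.   ]] 396.5383437147044
```

View pics/side0.png

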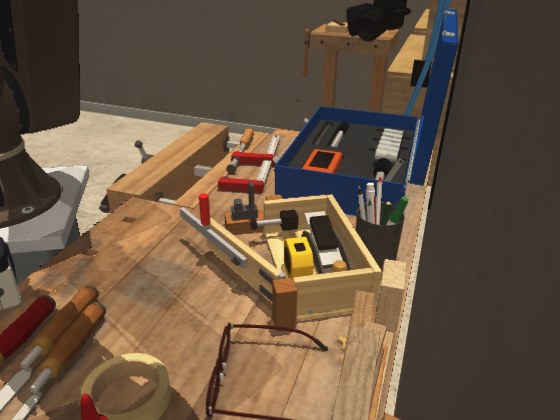

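View pics/top0.png

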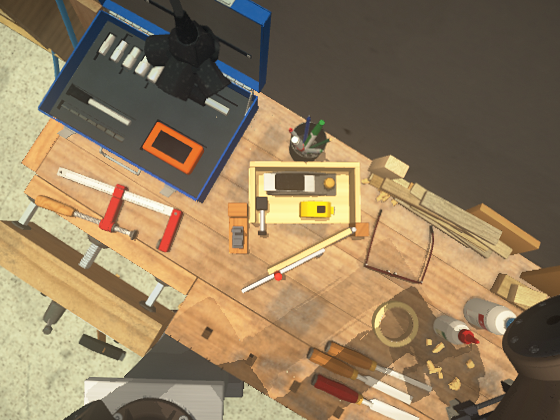

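The side view shows the red grip at (204,208), the gate open, and the crib with the tape and plane. In the top view the grip is at (278,276), the gate runs (355,230)→(268,272), the bar end is at (242,290), the post is at (238,228), and the dark keeper is at (238,237). I'll enlarge the crib area next.

```bash
python3 - <<'E'
from h import *
a=cv2.imread('pics/top0.png'); cv2.imwrite('pics/topc.png',cv2.resize(a[155:300,220:380],None,fx=4,fy=4,interpolation=cv2.INTER_CUBIC)[:600])
a=cv2.imread('pics/side0.png'); cv2.imwrite('pics/sidec.png',cv2.resize(a[180:335,180:390],None,fx=3.8,fy=3.8,interpolation=cv2.INTER_CUBIC)[:600])
E
```

```text
(no output)
```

View pics/topc.png

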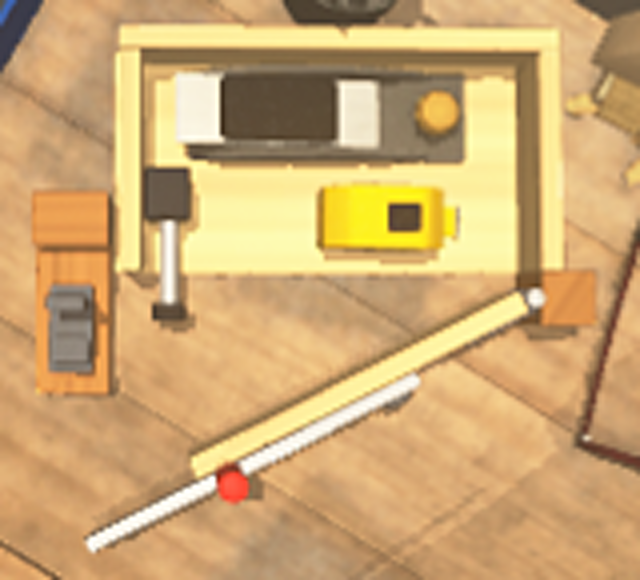

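View pics/sidec.png

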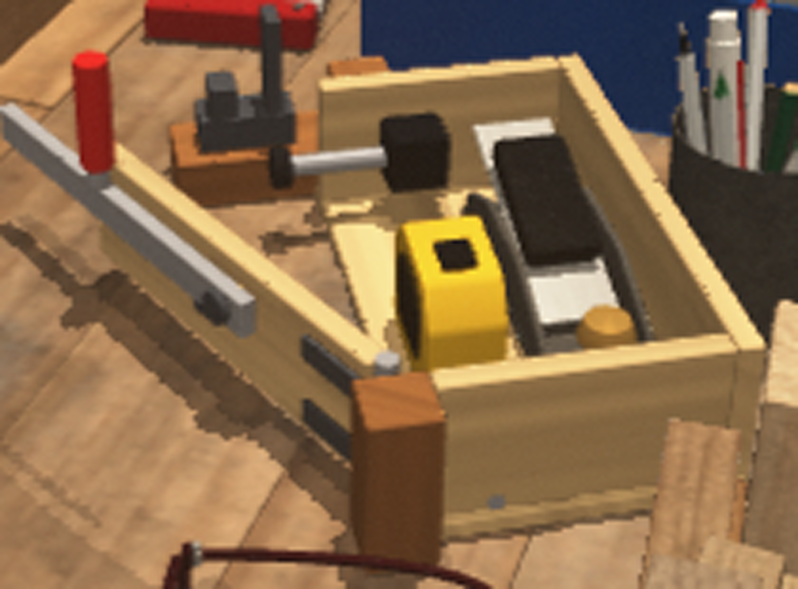

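The crops show the hinge pin at top (354,229.5) and side (282,274). The keeper has a tall rear wall behind and a low lip in front. Next I'll triangulate the grip, the hinge and the keeper features.

```bash
python3 - <<'E'
from h import *
T=r.camera_info('top');S=r.camera_info('side')
t=lambda x,y:(220+x/4-.4,155+y/4-.4)
s=lambda x,y:(180+x/3.8-.4,180+y/3.8-.4)
def T3(n,a,b):
    rs=[ray(T,*a),ray(S,*b)];p=tri(rs); print(n,p.round(4),[np.round(np.linalg.norm(np.cross(p-o,d))*1e3,1) for o,d in rs]);return p
h=T3('hinge',t(537,298),s(388,356))
# grip top by red masks
def red(f,box):
    a=cv2.imread(f);x0,y0,x1,y1=box;c=a[y0:y1,x0:x1].astype(int)
    m=((c[...,2]>120)&(c[...,1]<80)&(c[...,0]<80)).astype(np.uint8);v,u=np.nonzero(m);return u+x0,v+y0
u,v=red('pics/top0.png',(265,262,292,292));print('top red',u.mean(),v.mean(),u.min(),u.max(),v.min(),v.max())
u2,v2=red('pics/side0.png',(192,188,216,230));print('side red',u2.min(),u2.max(),v2.min(),v2.max(),u2.mean(),v2.mean())
g=T3('gripTop',(u.mean(),v.mean()),(u2[v2<v2.min()+5].mean(),v2.min()+2))
for n,p in dict(blo=(118,28),bro=(558,30),lfo=(118,272),rfo=(563,270)).items(): print(n,onz(T,*t(*p),.072).round(4))
T3('bkL',t(118,28),s(330,62)) 
a=onz(T,*t(118,28),.072);b=onz(T,*t(558,30),.072);
d=b-a; yaw=np.arctan2(d[0],-d[1]);print('yaw from back',np.degrees(yaw))
l=onz(T,*t(118,272),.072);d=a-l;print('yaw left wall',np.degrees(np.arctan2(d[1],d[0])))
# post top z=.054 corners
for n,p in dict(pbl=(33,193),pbr=(110,193),pfl=(37,393),pfr=(112,393)).items(): print(n,onz(T,*t(*p),.054).round(4))
# bar ends at top z=.064
for n,p in dict(barend=(93,545),barpiv=(418,383)).items(): print(n,onz(T,*t(*p),.064).round(4))
T3('barend',t(90,540),s(5,107))
# keeper side view: rear wall top
T3('rearwalltop',t(70,290),s(271,10)); T3('liptop',t(68,360),s(221,78))
E
```

```text
hinge [ 0.5132 -0.4353  0.0764] [np.float64(0.2), np.float64(0.2)]
top red 277.52777777777777 275.05555555555554 274 281 271 279
side red 199 209 194 224 204.1043165467626 208.52158273381295
gripTop [ 0.415  -0.2724  0.1224] [np.float64(1.3), np.float64(1.3)]
blo [ 0.6518 -0.2065  0.072 ]
bro [ 0.6592 -0.4456  0.072 ]
lfo [ 0.5206 -0.2108  0.072 ]
rfo [ 0.5285 -0.4502  0.072 ]
bkL [ 0.589  -0.2036  0.0832] [np.float64(60.0), np.float64(60.0)]
yaw from back 1.75984275599785
yaw left wall 1.8590243420509396
pbl [ 0.5627 -0.1625  0.054 ]
pbr [ 0.564  -0.2044  0.054 ]
pfl [ 0.4543 -0.1684  0.054 ]
pfr [ 0.4554 -0.209   0.054 ]
barend [ 0.3747 -0.2017  0.064 ]
barpiv [ 0.4655 -0.374   0.064 ]
barend [ 0.3751 -0.1999  0.0621] [np.float64(2.0), np.float64(2.0)]
rearwalltop [ 0.5066 -0.1868  0.0968] [np.float64(3.5), np.float64(3.5)]
liptop [ 0.4753 -0.1854  0.0609] [np.float64(2.5), np.float64(2.5)]
```

Request:
jog_arm(deltas=[[[1,2.4,4.5,0,-0.178],[1,2.4,4.6,0,-0.178],[1,2.4,4.6,0,-0.178],[1,2.4,4.6,0,-0.178],[1,2.4,4.6,0,-0.178],[1,2.4,4.6,0,-0.178],[1,2.5,4.5,0,-0.178],[1,2.5,4.5,0,-0.178]]], force=20)

```text
time_s: 1.1
tcp_pos: [0.4127, -0.277, 0.2455]
eef_rot: [180.0, -0.0, 118.5]
contact_force: [0.4, -0.5, 0.1]
gripper_width: 0.0871
gripper_force: 0.0
```

```bash
python3 - <<'E'
from h import *
st=r.get_state();print(st['time_s'],st['tcp_pos'],st['eef_rot'],st['joints'])
ci=r.camera_info('wrist');a=r.capture('wrist');cv2.imwrite('pics/w0.png',a);np.save('w0.npy',ci,allow_pickle=True)
print(np.linalg.inv(np.array(ci['view'])).round(3))
for n,p in dict(grip=(.415,-.272,.126),notch=(.4933,-.185,.044)).items():print(n,proj(ci,np.array(p)))
E
```

```text
1.1 [ 0.41272703 -0.27699251  0.24552322] [ 1.79996241e+02 -4.34230260e-03  1.18500636e+02] [-1.11734462e+01  3.60429504e+00 -2.12186634e+01 -6.32682148e-03
 -6.51769204e+01 -1.40323262e+02]
[[ 0.879 -0.459 -0.128  0.378]
 [ 0.476  0.847  0.237 -0.213]
 [-0.    -0.27   0.963  0.384]
 [ 0.     0.     0.     1.   ]]
grip (np.float64(284.00439635159125), np.float64(202.78534765135439))
notch (np.float64(395.52685356026126), np.float64(142.38354616628607))
```

View pics/w0.png

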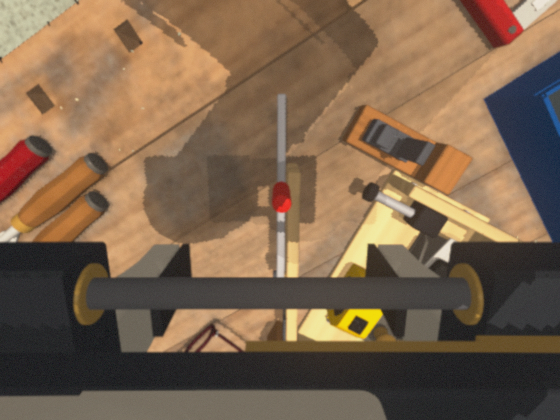

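The wrist view shows the grip top at (282,196), the bar end at (281,96), and the keeper around (400,145). Joint 6 would end near its limit, so I'll use the half-turned grasp and zoom on the keeper.

```bash
python3 - <<'E'
from h import *
a=cv2.imread('pics/w0.png'); cv2.imwrite('pics/wc.png',cv2.resize(a[100:200,340:473],None,fx=6,fy=6,interpolation=cv2.INTER_CUBIC))
E
```

```text
(no output)
```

View pics/wc.png

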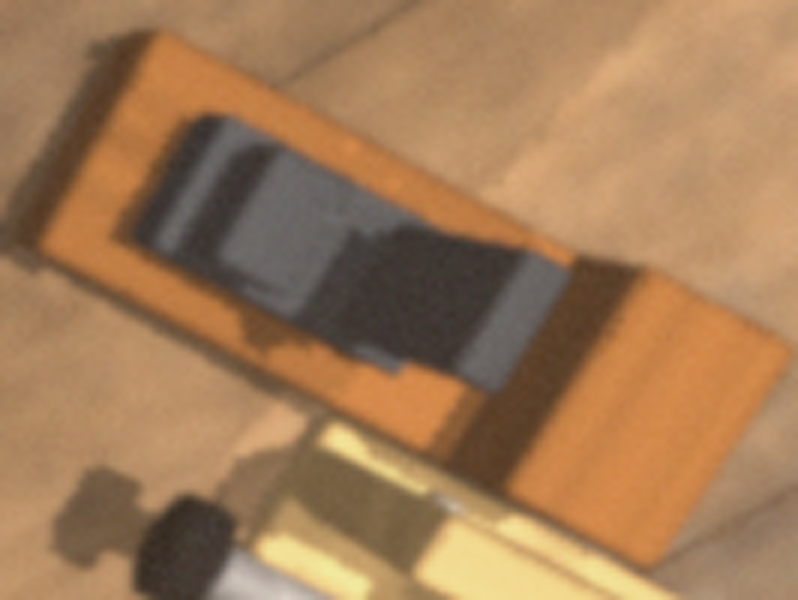

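Request:
jog_arm(deltas=[[[1,0,0,0,0.18],[1,0,0,0,0.18],[1,0,0,0,0.18],[1,0,0,0,0.18],[1,0,0,0,0.18],[1,0,0,0,0.18],[1,0,0,0,0.18],[1,0,0,0,0.18]]])

```text
time_s: 2.15
tcp_pos: [0.4121, -0.2785, 0.2453]
eef_rot: [180.0, -0.0, -158.3]
contact_force: [-1.0, 0.4, -0.8]
gripper_width: 0.0876
gripper_force: 0.0
```

Request:
jog_arm(deltas=[[[1,0,0,0,0.18],[1,0,0,0,0.18],[1,0,0,0,0.18],[1,0,0,0,0.18],[1,0,0,0,0.18],[1,0,0,0,0.18],[1,0,0,0,0.18],[1,0,0,0,0]]])

```text
time_s: 3.15
tcp_pos: [0.4121, -0.2785, 0.2453]
eef_rot: [180.0, 0.0, -86.5]
contact_force: [-0.6, -0.8, 0.4]
gripper_width: 0.0874
gripper_force: 0.0
```

The crop shows the keeper: the lip top's front edge at about (278,150)–(218,248), and the rear wall top from front edge (528,250)–(457,368) to back edge (575,270)–(500,392). I'll cast these into crib coordinates.

```bash
python3 - <<'E'
from h import *
ci=np.load('w0.npy',allow_pickle=True).item()
y=np.radians(1.8);R=np.array([[np.cos(y),-np.sin(y)],[np.sin(y),np.cos(y)]])
h=np.array([.5132,-.4353]);O=h+R@[0,.110]
w=lambda x,y:(340+x/6-.4,100+y/6-.4)
for n,ps,z,off in (('lipfront',[(278,150),(218,248)],.06,-21),('rwfront',[(528,250),(457,368)],.095,7),('rwback',[(575,270),(500,392)],.095,15)):
    for p in ps:
        c=R.T@(onz(ci,*w(*p),z)[:2]-O)*1e3; print(n,c.round(1),'keeper offset',round(c[0]+12-off,1))
c=R.T@(onz(ci,282,192,.126)[:2]-O)*1e3;print('grip top-ish',onz(ci,282,192,.126))
st=r.get_state();print(st['joints'],O)
E
```

```text
lipfront [-33.9 149.4] keeper offset -0.9
lipfront [-34.5 132.6] keeper offset -1.5
rwfront [ -6.2 149.8] keeper offset -1.2
rwfront [ -6.  131.6] keeper offset -1.0
rwback [  1.2 150.4] keeper offset -1.8
rwback [  1.3 131.4] keeper offset -1.7
grip top-ish [ 0.40948449 -0.26516027  0.126     ]
[-1.13741593e+01  3.66582693e+00 -2.11782403e+01 -7.92360493e-03
 -6.51865701e+01  1.48365078e+01] [ 0.50974482 -0.32535428]
```

Request:
jog_arm(deltas=[[[1,0.15,0.3,0,0.14],[1,0.15,0.35,0,0.14],[1,0,0,-2,0.137],[1,0,0,-4,0],[1,0,0,-4,0],[1,0,0,-3,0],[1,0,0,-1.4,0],[1,0,0,0,0]]])

```text
time_s: 4.15
tcp_pos: [0.415, -0.272, 0.1011]
eef_rot: [179.9, 0.1, -62.7]
contact_force: [-0.1, -0.5, 0.4]
gripper_width: 0.0874
gripper_force: 0.0
```

```bash
python3 - <<'E'
from h import *
st=r.get_state();print(st['tcp_pos'],st['eef_rot'])
def red(n,box):
    a=r.capture(n);x0,y0,x1,y1=box;c=a[y0:y1,x0:x1].astype(int);cv2.imwrite('pics/%s1.png'%n,a)
    m=((c[...,2]>120)&(c[...,1]<80)&(c[...,0]<80));v,u=np.nonzero(m);print(n,len(u),u.mean()+x0,v.mean()+y0,(u+x0).min(),(u+x0).max(),v.min()+y0,v.max()+y0)
red('side',(180,170,240,240))
S=r.camera_info('side');print(proj(S,np.array([.415,-.272,.1])))
E
```

```text
[ 0.4150174  -0.27204533  0.10112872] [ 1.79920757e+02  5.60014229e-02 -6.26860957e+01]
side 278 205.03237410071944 207.62589928057554 199 233 180 225
(np.float64(205.08543211888946), np.float64(207.76089066255173))
```

View pics/side1.png

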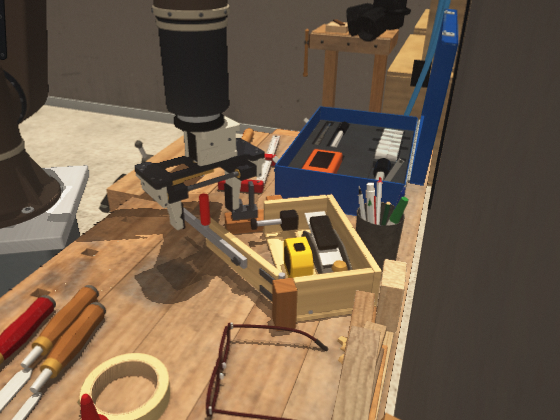

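The grip (205,208) stands between the open fingers, so I'll close.

Request:
jog_arm(deltas=[[[-1,0,0,0,0],[-1,0,0,0,0],[-1,0,0,0,0],[-1,0,0,0,0],[-1,0,0,0,0],[-1,0,0,0,0]]], force=20)

```text
time_s: 4.95
tcp_pos: [0.4153, -0.272, 0.1016]
eef_rot: [180.0, 0.0, -62.6]
contact_force: [0.8, 0.6, -0.5]
gripper_width: 0.0331
gripper_force: 0.0
```

```bash
cat >> h.py <<'E'
yw=np.radians(1.8);H=np.array([.5132,-.4353])
def gp(a,b):
    al=.09+.1*np.cos(b)-.045*np.sin(b);z=.055+.1*np.sin(b)+.045*np.cos(b);t=a+yw
    return np.array([*(H+al*np.array([-np.sin(t),np.cos(t)])-.012*np.array([np.cos(t),np.sin(t)])),z])
E
python3 - <<'E'
from h import *
st=r.get_state();print(st['tcp_pos'],st['gripper_width'],st['contact_force'])
prev=gp(.446,0);b=.0
for a,b in [(.446,.04),(.446,.08),(.446,.12),(.446,.16),(.446,.18)]+[(x,.18) for x in (.40,.35,.3,.25,.2,.15,.12,.09,.06,.04,.02,.005,0)]:
    p=gp(a,b);print(a,b,((p-prev)*100).round(2),p.round(4));prev=p
E
```

```text
[ 0.4152977  -0.27204552  0.10155017] 0.03306705550281945 [ 0.78388989  0.64503267 -0.47204893]
0.446 0.04 [ 0.09 -0.17  0.4 ] [ 0.4161 -0.2737  0.104 ]
0.446 0.08 [ 0.09 -0.18  0.39] [ 0.417  -0.2755  0.1078]
0.446 0.12 [ 0.1  -0.19  0.38] [ 0.418  -0.2775  0.1116]
0.446 0.16 [ 0.11 -0.21  0.37] [ 0.4191 -0.2796  0.1154]
0.446 0.18 [ 0.06 -0.11  0.18] [ 0.4197 -0.2806  0.1172]
0.4 0.18 [0.72 0.41 0.  ] [ 0.4269 -0.2765  0.1172]
0.35 0.18 [0.8  0.41 0.  ] [ 0.4349 -0.2724  0.1172]
0.3 0.18 [0.82 0.37 0.  ] [ 0.4432 -0.2687  0.1172]
0.25 0.18 [0.84 0.33 0.  ] [ 0.4516 -0.2654  0.1172]
0.2 0.18 [0.86 0.29 0.  ] [ 0.4602 -0.2625  0.1172]
0.15 0.18 [0.87 0.24 0.  ] [ 0.4689 -0.2601  0.1172]
0.12 0.18 [0.53 0.13 0.  ] [ 0.4741 -0.2588  0.1172]
0.09 0.18 [0.53 0.11 0.  ] [ 0.4794 -0.2578  0.1172]
0.06 0.18 [0.53 0.09 0.  ] [ 0.4848 -0.2568  0.1172]
0.04 0.18 [0.36 0.05 0.  ] [ 0.4884 -0.2563  0.1172]
0.02 0.18 [0.36 0.05 0.  ] [ 0.4919 -0.2558  0.1172]
0.005 0.18 [0.27 0.03 0.  ] [ 0.4946 -0.2555  0.1172]
0 0.18 [0.09 0.01 0.  ] [ 0.4955 -0.2554  0.1172]
```

Fingers are still closing.

Request:
jog_arm(deltas=[[[-1,0,0,0,0],[-1,0,0,0,0],[-1,0,0,0,0],[-1,0,0,0,0],[-1,0,0,0,0]]], force=20)

```text
time_s: 5.58
tcp_pos: [0.4153, -0.272, 0.1015]
eef_rot: [180.0, 0.0, -62.6]
contact_force: [0.6, 0.8, -1.4]
gripper_width: 0.0154
gripper_force: 20.0
```

Request:
jog_arm(deltas=[[[-1,0.09,-0.17,0.4,0],[-1,0.09,-0.18,0.39,0],[-1,0.1,-0.19,0.38,0],[-1,0.11,-0.21,0.37,0],[-1,0.06,-0.11,0.18,0],[-1,0,0,0,0]]])

```text
time_s: 6.32
tcp_pos: [0.4198, -0.2807, 0.1189]
eef_rot: [-180.0, 0.0, -62.6]
contact_force: [0.2, -1.7, -6.4]
gripper_width: 0.0156
gripper_force: 20.0
```

```bash
python3 - <<'E'
from h import *
a=r.capture('side');b=r.capture('top')
cv2.imwrite('pics/lift.png',np.hstack([cv2.resize(a[130:320,150:340],(400,400)),cv2.resize(b[160:310,210:360],(400,400))]))
E
```

```text
(no output)
```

View pics/lift.png

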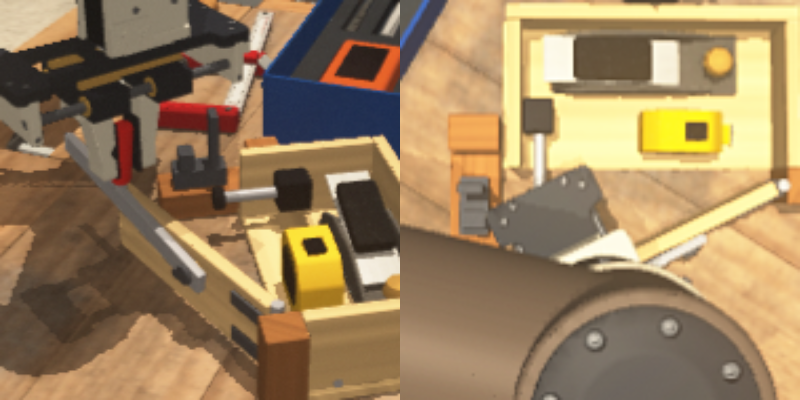

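The bar is lifted (its end is up beside the gripper, with the gate still open). Now the gate swings in, with the tool turning along.

Request:
jog_arm(deltas=[[[-1,0.72,0.41,0,-0.046],[-1,0.8,0.41,0,-0.05],[-1,0.82,0.37,0,-0.05],[-1,0.84,0.33,0,-0.05],[-1,0.86,0.29,0,-0.05],[-1,0.87,0.24,0,-0.05],[-1,0,0,0,0]]])

```text
time_s: 7.3
tcp_pos: [0.4692, -0.2598, 0.1187]
eef_rot: [180.0, 0.0, -79.5]
contact_force: [-0.4, 0.9, -5.0]
gripper_width: 0.0157
gripper_force: 20.0
```

Request:
jog_arm(deltas=[[[-1,0.53,0.13,0,-0.03],[-1,0.53,0.11,0,-0.03],[-1,0.26,0.05,0,-0.015],[-1,0.27,0.04,0,-0.015],[-1,0.18,0.02,0,-0.01],[-1,0.18,0.03,0,-0.01],[-1,0,0,0,0]]])

```text
time_s: 8.18
tcp_pos: [0.4879, -0.256, 0.1186]
eef_rot: [179.9, 0.0, -85.9]
contact_force: [-4.5, 3.9, -1.3]
gripper_width: 0.0155
gripper_force: 20.0
```

Request:
jog_arm(deltas=[[[-1,0.18,0.02,0,-0.01],[-1,0.18,0.03,0,-0.01],[-1,0,0,0,0]]])

```text
time_s: 8.55
tcp_pos: [0.4913, -0.2556, 0.1186]
eef_rot: [179.9, 0.0, -87.0]
contact_force: [-5.4, 3.7, -1.8]
gripper_width: 0.0157
gripper_force: 20.0
```

Request:
jog_arm(deltas=[[[-1,0.09,0,0,-0.005],[-1,0.09,0.01,0,-0.005],[-1,0,0,0,0]]])

```text
time_s: 8.93
tcp_pos: [0.493, -0.2554, 0.1186]
eef_rot: [179.9, 0.0, -87.6]
contact_force: [-4.2, 4.4, -1.0]
gripper_width: 0.0158
gripper_force: 20.0
```

Request:
jog_arm(deltas=[[[-1,0.09,0.01,0,-0.005],[-1,0,0,0,0]]])

```text
time_s: 9.18
tcp_pos: [0.4939, -0.2552, 0.1186]
eef_rot: [179.9, 0.0, -87.9]
contact_force: [-4.4, 4.6, -0.4]
gripper_width: 0.0158
gripper_force: 20.0
```

Request:
jog_arm(deltas=[[[-1,0.09,0,0,-0.005],[-1,0,0,0,0]]])

```text
time_s: 9.43
tcp_pos: [0.4947, -0.2552, 0.1186]
eef_rot: [179.9, 0.0, -88.2]
contact_force: [-5.1, 5.3, -0.2]
gripper_width: 0.0156
gripper_force: 20.0
```

Request:
jog_arm(deltas=[[[-1,0.09,0,0,-0.005],[-1,0,0,0,0]]])

```text
time_s: 9.68
tcp_pos: [0.4956, -0.2551, 0.1186]
eef_rot: [179.9, 0.1, -88.5]
contact_force: [-5.3, 6.0, -0.0]
gripper_width: 0.0157
gripper_force: 20.0
```

Request:
jog_arm(deltas=[[[-1,0.09,0,0,-0.005],[-1,0,0,0,0]]])

```text
time_s: 9.93
tcp_pos: [0.4965, -0.255, 0.1186]
eef_rot: [179.9, 0.1, -88.7]
contact_force: [-6.0, 6.0, 1.1]
gripper_width: 0.0155
gripper_force: 20.0
```

```bash
python3 - <<'E'
from h import *
a=r.capture('side');b=r.capture('top')
cv2.imwrite('pics/near.png',np.hstack([cv2.resize(a[130:280,190:340],(400,400)),cv2.resize(b[160:310,210:360],(400,400))]))
E
```

```text
(no output)
```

View pics/near.png

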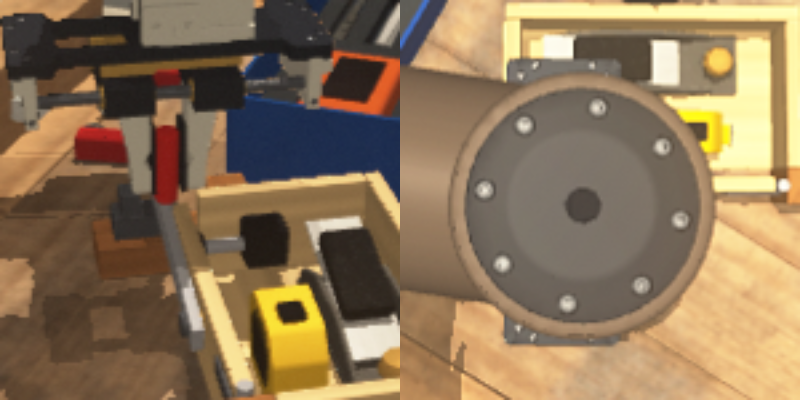

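The gate is nearly square, with the bar still raised and over the keeper. There's no wall contact yet, so I'll keep feeling, easing y a little.

Request:
jog_arm(deltas=[[[-1,0.07,0.06,0,-0.004],[-1,0,0,0,0]]])

```text
time_s: 10.28
tcp_pos: [0.497, -0.2548, 0.1185]
eef_rot: [179.9, 0.0, -89.0]
contact_force: [-5.1, 2.7, -1.1]
gripper_width: 0.0155
gripper_force: 20.0
```

Request:
jog_arm(deltas=[[[-1,0.07,0.04,0,-0.004],[-1,0,0,0,0]]])

```text
time_s: 10.52
tcp_pos: [0.4973, -0.2547, 0.1184]
eef_rot: [179.8, 0.0, -89.2]
contact_force: [-6.3, 1.1, -1.3]
gripper_width: 0.0159
gripper_force: 20.0
```

Request:
jog_arm(deltas=[[[-1,0.07,0,0,-0.004],[-1,0,0,0,0]]])

```text
time_s: 10.78
tcp_pos: [0.4974, -0.2547, 0.1184]
eef_rot: [179.8, 0.0, -89.4]
contact_force: [-8.5, 1.4, 0.6]
gripper_width: 0.0156
gripper_force: 20.0
```

Wall contact shows at TCP x≈0.4972, where the tool stalls and force rises (about 8 N). I'll back off about 2.3 mm at the grip to centre the bar, then lower.

Request:
jog_arm(deltas=[[[-1,-0.18,0,0,0.006],[-1,-0.19,0,0,0.006],[-1,0,0,0,0]]])

```text
time_s: 11.15
tcp_pos: [0.4952, -0.2549, 0.1185]
eef_rot: [179.9, -0.0, -88.7]
contact_force: [-4.2, -2.3, -5.1]
gripper_width: 0.0156
gripper_force: 20.0
```

Request:
jog_arm(deltas=[[[-1,-0.01,0.21,-0.37,0],[-1,-0.01,0.2,-0.38,0],[-1,0,0,0,0]]])

```text
time_s: 11.52
tcp_pos: [0.4958, -0.2503, 0.1115]
eef_rot: [-180.0, -0.0, -88.7]
contact_force: [-5.2, 1.6, 1.9]
gripper_width: 0.0158
gripper_force: 20.0
```

Request:
jog_arm(deltas=[[[-1,-0.09,0.1,-0.2,0],[-1,-0.01,0.1,-0.2,0],[-1,0,0,0,0]]])

```text
time_s: 11.9
tcp_pos: [0.4951, -0.2482, 0.1078]
eef_rot: [-180.0, -0.0, -88.7]
contact_force: [-5.4, 1.8, 2.3]
gripper_width: 0.0153
gripper_force: 20.0
```

Request:
jog_arm(deltas=[[[-1,0,0.1,-0.2,0],[-1,0,0.09,-0.2,0],[-1,0,0,0,0]]])

```text
time_s: 12.28
tcp_pos: [0.4951, -0.2462, 0.1037]
eef_rot: [-180.0, 0.0, -88.7]
contact_force: [-7.4, 3.6, 2.6]
gripper_width: 0.0157
gripper_force: 20.0
```

Request:
jog_arm(deltas=[[[-1,0,0.06,-0.13,0],[-1,0,0.04,-0.1,0],[-1,0,0,0,0]]])

```text
time_s: 12.65
tcp_pos: [0.4957, -0.2454, 0.1022]
eef_rot: [-179.9, -0.0, -88.7]
contact_force: [-4.2, 4.2, 5.5]
gripper_width: 0.0156
gripper_force: 20.0
```

Request:
jog_arm(deltas=[[[-1,0,0.03,-0.1,0],[-1,0,0,-0.05,0],[-1,0,0,0,0]]])

```text
time_s: 13.02
tcp_pos: [0.4967, -0.2453, 0.1019]
eef_rot: [-179.8, -0.1, -88.6]
contact_force: [-6.4, 5.9, 14.5]
gripper_width: 0.0153
gripper_force: 20.0
```

The bar has bottomed (z same as at the grasp, 14 N up). I'll release, but stay to check first.

Request:
jog_arm(deltas=[[[-0.2,0,0,0.1,0],[-0.2,0,0,0,0],[-0.2,0,0,0,0],[-0.2,0,0,0,0],[-0.2,0,0,0,0]]])

```text
time_s: 13.65
tcp_pos: [0.4949, -0.2453, 0.1004]
eef_rot: [-180.0, -0.0, -88.7]
contact_force: [-0.0, 0.9, 0.4]
gripper_width: 0.0352
gripper_force: 0.0
```

Request:
jog_arm(deltas=[[[0.3,0,0,0,0],[0.3,0,0,0,0],[0.3,0,0,3,0],[0.3,0,0,4,0],[0.3,0,0,5,0],[0.3,-5,0,2,0],[0.3,-5,-5,0,0],[0.3,-4,-5,0,0]]])

```text
time_s: 14.65
tcp_pos: [0.3604, -0.3387, 0.2415]
eef_rot: [-179.9, -0.0, -88.6]
contact_force: [0.9, -1.1, -0.0]
gripper_width: 0.057
gripper_force: 0.0
```

Request:
jog_arm(deltas=[[[0.3,0,-5,0,0],[0.3,0,-5,0,0],[0.3,0,-5,0,0],[0.3,0,-5,0,0],[0.3,0,0,0,0]]])

```text
time_s: 15.28
tcp_pos: [0.3606, -0.541, 0.2388]
eef_rot: [179.9, 0.1, -88.9]
contact_force: [-1.0, 0.0, -0.5]
gripper_width: 0.0569
gripper_force: 0.0
```

```bash
python3 - <<'E'
from h import *
a=r.capture('side');b=r.capture('top')
cv2.imwrite('pics/fin.png',np.hstack([cv2.resize(a[180:330,190:340],(400,400),interpolation=2),cv2.resize(b[160:310,220:370],(400,400),interpolation=2)]))
def red(c,x0,y0,x1,y1):
    c=c[y0:y1,x0:x1].astype(int);v,u=np.nonzero((c[...,2]>120)&(c[...,1]<80)&(c[...,0]<80));return u+x0,v+y0
u,v=red(b,255,225,300,265);S=red(a,190,180,260,240)
print(len(u),u.mean(),v.mean(),S[0].min(),S[0].max(),S[1].min(),S[1].max())
for g in (0,.02):
  for bb in (0,.05):
    p=gp(g,bb);print(g,bb,proj(r.camera_info('top'),p+[0,0,.026]),proj(r.camera_info('side'),p+[0,0,.026]),proj(r.camera_info('side'),p-[0,0,.029]))
print(r.get_state()['time_s'],r.get_state()['tcp_pos'])
E
```

```text
1 267.0 234.0 225 259 180 223
0 0 (np.float64(265.3202319001456), np.float64(235.15466418766084)) (np.float64(250.70994263941708), np.float64(183.10185165980675)) (np.float64(251.2219904004167), np.float64(210.81101020260255))
0 0.05 (np.float64(266.5352488039389), np.float64(235.1675925397493)) (np.float64(250.89255724019145), np.float64(181.14795556484896)) (np.float64(251.40163924290937), np.float64(209.06466225419877))
0.02 0 (np.float64(265.4634188155022), np.float64(237.06106393394015)) (np.float64(248.5373033163019), np.float64(183.37122724549553)) (np.float64(249.11888390091764), np.float64(211.1036224863866))
0.02 0.05 (np.float64(266.679313786412), np.float64(237.06177674548854)) (np.float64(248.73598160968132), np.float64(181.41389989416908)) (np.float64(249.3144518990679), np.float64(209.3539890962268))
15.375 [ 0.36091398 -0.53850657  0.23958198]
```

View pics/fin.png

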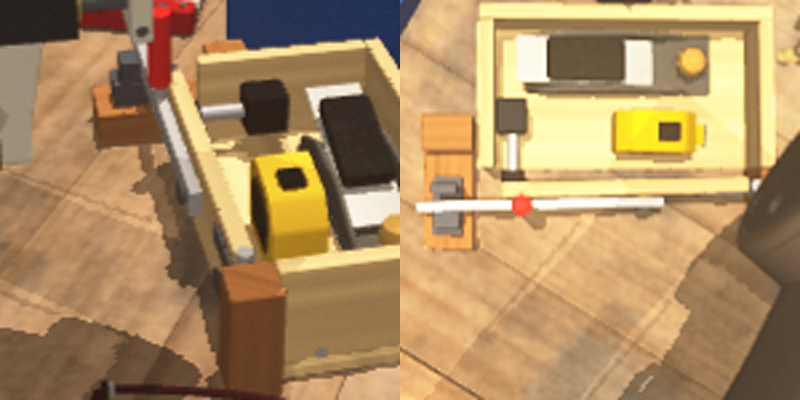

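The view shows the bar lying across the keeper between lip and rear wall, the gate shut, and the stem upright at top-view (265.7,237). I'll check the lift numerically and compare with the model.

```bash
python3 - <<'E'
from h import *
T=r.camera_info('top');S=r.camera_info('side')
a=r.capture('side');b=r.capture('top')
def rm(c,x0,y0,x1,y1):
    c=c[y0:y1,x0:x1].astype(int);v,u=np.nonzero((c[...,2]>1.8*c[...,1])&(c[...,2]>1.8*c[...,0])&(c[...,2]>70));return u+x0,v+y0
def stem(a,b,tb,sb):
    u,v=rm(b,*tb);print('top',len(u),u.mean().round(2),v.mean().round(2))
    s=rm(a,*sb)
    print([(int(y),int(s[0][s[1]==y].min()),int(s[0][s[1]==y].max())) for y in np.unique(s[1])][-16:])
stem(cv2.imread('pics/side0.png'),cv2.imread('pics/top0.png'),(268,265,290,287),(192,185,216,232))
print(proj(T,gp(.446,0)+[0,0,.026]),proj(S,gp(.446,0)-[0,0,.029]))
stem(a,b,(258,228,274,245),(238,180,260,232))
for bb in (0,.04,.085):print(bb,proj(T,gp(.018,bb)+[0,0,.026]),proj(S,gp(.018,bb)-[0,0,.029]))
# bar steel end at outer tip, top view: mean row/col extremes
g=b[228:245,215:270].astype(int);m=(g.min(2)>150);v,u=np.nonzero(m);print('bar left end col',u.min()+215)
for bb in (0,.085):
    t=.018+yw;al=.09+.185*np.cos(bb)-.009*np.sin(bb);z=.055+.185*np.sin(bb)+.009*np.cos(bb)
    print(bb,proj(T,np.array([*(H+al*np.array([-np.sin(t),np.cos(t)])-.012*np.array([np.cos(t),np.sin(t)])),z])))
E
```

```text
top 63 277.48 275.65
[(210, 200, 209), (211, 200, 209), (212, 200, 209), (213, 200, 209), (214, 200, 209), (215, 200, 209), (216, 200, 209), (217, 201, 209), (218, 201, 209), (219, 201, 209), (220, 201, 209), (221, 201, 209), (222, 201, 209), (223, 202, 209), (224, 202, 208), (225, 204, 206)]
(np.float64(277.36455933196874), np.float64(275.7974790362473)) (np.float64(206.30660740464475), np.float64(222.59173161541716))
top 45 265.18 236.73
[(198, 246, 253), (199, 246, 253), (200, 246, 253), (201, 246, 253), (202, 246, 253), (203, 246, 253), (204, 246, 253), (205, 246, 253), (206, 246, 253), (207, 246, 253), (208, 246, 253), (209, 245, 253), (210, 246, 253), (211, 246, 253), (212, 246, 252), (213, 250, 250)]
0 (np.float64(265.4473824592981), np.float64(236.87052415680617)) (np.float64(249.3289519322218), np.float64(211.07337414014478))
0.04 (np.float64(266.40894816923577), np.float64(236.87234158278372)) (np.float64(249.48184520463855), np.float64(209.6651123910973))
0.085 (np.float64(267.5965222376094), np.float64(236.8717995508671)) (np.float64(249.67572295770927), np.float64(208.16616276682862))
bar left end col 226
0 (np.float64(225.6162128542006), np.float64(237.38537952040403))
0.085 (np.float64(225.6060576510442), np.float64(237.46359940334858))
```

The bar reads fully down (stem col 265.2 against a model value of 265.4 at zero lift) and the gate is held at about 0.018 rad against the buffer.

```bash
python3 -c "
from plant import r
print(r.close_job())"
```

```text
the job is handed in; nothing more can be done
None
```

The gate is shut, with the latch bar fully down in the keeper's notch holding it by itself at about 0.018 rad; the job was handed in at about 15.5 s of robot time.

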